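# Click the desk status roller on to red

## Task

Set the status roller on the desk to red (do not disturb): with a fingertip, flick the upright lug of its black thumb wheel toward the robot, click by click, so that the coloured panels come down into the brass frame. Let it come to rest on yellow, the panel before red, with the finger off it, then click it on once more so that red sits squarely in the frame, and do not roll past red. Touch it lightly, pinch and lift nothing, and leave the eraser, pot, pen and charger where they are.

Things in the scene. Friction and masses are not known exactly. Their poses are not given: they have to be found in the camera images.
- roller: Status roller fixed to the desk. Origin: under its base's centre, on the desk; -x side faces the robot (yaw within 0.4 rad). Dark wood base 136 (x) x 116 (y) x 10 mm, cheeks at y -50 and +50 mm up to 91 mm high; between them a wheel on an axle along y, 66 mm high: at y -42 to -2 mm a six-sided drum of coloured panels (radius up to 37 mm), at y +6 to +34 mm the black thumb wheel.
- wheel (a joint): Turn in rad, growing as the wheel's top moves toward the robot (roller -x). Clicks to rest at multiples of 1.047 rad (60 degrees), a lug straight up and a panel in the frame: white 0, blue 1.047, green 2.094, yellow 3.142, red 4.189, grey 5.236. Starts at rest on white, blue or green. Pushed past half a click it drops into the next; let go before, it falls back.
- hub (a point): Centre of the thumb wheel on its axle, 66 mm above the desk; axes as roller. Disc of 32 mm radius with six radial lugs 60 degrees apart, 28 mm wide along y, 7 mm thick, tips at 52 mm radius, free gap 44 mm between tips. The upright lug's tip is 52 mm straight above this point, its neighbours' 26 mm lower. About 3 N at its tip turns the wheel.
- lug_path (a point): Point 41 mm straight above hub (11 mm below the upright lug's tip). A fingertip whose lowest end runs level through here along roller -x, from just behind the upright lug (+x side) to 50 mm in front, carries the lug beyond half a click and slips off over it: one click. Nothing else of the roller reaches this height beside the path (frame wire 103 mm, drum 103 mm above the desk).
- frame (a point): Centre of the framed panel, on its face. A brass wire frame 45 mm wide stands round the panel that faces the robot and up by 30 degrees, in front of the drum; the frame is fixed.
- eraser: Loose bystander: white eraser, 20 x 43 x 13 mm; origin at the centre of its underside. Leave it alone.
- mint_pot: Loose bystander: round pot with grey lid, 91 mm across, 44 mm high; origin at the centre of its underside. Leave it alone.
- pen_red: Loose bystander: red pen lying flat, 141 mm long, 12 mm thick, along its y axis; origin at the centre of its underside. Leave it alone.
- usb_adapter: Loose bystander: small black charger block, 46 x 30 x 24 mm; origin at the centre of its underside. Leave it alone.

How it is judged:
On the way:
1. the wheel rests clicked on yellow (within 0.15 rad) with the fingers off it (value of joint wheel between 2.992 and 3.292 rad and velocity of joint wheel between -0.3 and 0.3 rad/s and contact force between the fingers and roller below 0.1 N), for 0.2 s.
At the end, for the whole second after the job is handed in: The wheel stands still on red: joint wheel at 4.189 rad within 0.12 rad, and the eraser, pot, pen and charger are within 15 mm of where they stood (value of joint wheel between 4.069 and 4.309 rad and velocity of joint wheel between -0.1 and 0.1 rad/s and distance of each of eraser, mint_pot, pen_red, usb_adapter from where it was at the start of the episode below 0.015 m); the robot touches nothing.
It fails at once if the wheel is rolled past red by more than half a click (value of joint wheel above 4.765 rad).
It fails at once if the wheel is rolled the wrong way, back past white (value of joint wheel below -0.8 rad).
It fails at once if the roller is pressed or pinched with more than 30 N (contact force between any of the fingers, the arm and roller above 30 N).
It fails at once if the eraser, pot, pen or charger is lifted or moved by more than 15 mm (distance of any of eraser, mint_pot, pen_red, usb_adapter from where it was at the start of the episode above 0.015 m).
It also fails if it takes over 58 s, if anything falls off the work surface, if the arm or the gripper's body presses on something with over 40 N, if the wrist force passes 120 N, or if a joint passes its speed limit or range.

## Robot

A 7-joint arm with a two-finger parallel gripper is mounted at the origin on a cart in front of the work surface, level with it; the furniture and walls round the work are solid. World frame = base frame: x ahead of the robot, y to its left, z up, the work surface at z = 0. Lengths are in m, angles in rad, forces in N, time in s.
With the tool pointing down it reaches from about 0.425 to 0.875 m from the base axis. Payload 8.4 kg.
Tool frame: the origin (TCP) lies on the centre line of the jaws, within the pads' length; the fingertips stand ahead of it and the grasp point (between the pads) lies 5 mm behind it (arm.tips_ahead is the z of the fingertips in the tool frame, in m); z points along the fingers, y is the line along which they close (so a half turn about z gives the same grasp; the last joint's range is limited). The gripper opens to 85 mm and grips with 20 to 120 N. Pads are 22 mm wide; open, the fingers measure 114 mm over their backs; the gripper's body (76 mm by 85 mm) begins 54 mm behind the grasp point. The pads swing forward as they close: fully open they stand 13 mm farther back than shut.
Start: joints at [-1.282, 0.333, 0.04, 1.465, -0.013, 1.343, -0.059], TCP at [0.246, 0.602, 0.245] pointing down, gripper open.
Joint ranges: [-2.58, 2.58], [-0.38, 2.09], [-1.3, 1.39], [0.25, 2.4], [-1.5, 4.64], [0.08, 2.09], [-2.65, 2.65]. Speed limits (rad/s): [2.22, 2.22, 2.79, 2.79, 3.14, 3.14, 3.14].

## Interface

Orientations are given as a rotation vector (axis times angle).
In Python, from workcell import arm, eyes gives the robot as it stands.
- The arm moves only by the tool arm_command, never from a script. Its argument "increments" is a list that holds one entry, the list of rows, each a list of 7 numbers: the shift along the tool's x, y, z as a fraction of full scale, then the turn, a rotation vector about the tool's x, y, z as a fraction of full scale, then the gripper command: -1 is shut, 1 is fully open, values between are in proportion. A call has 1 to 8 rows; each row shifts and turns the commanded pose from where the row before left it, along the tool's axes as they then stand; what a row does not reach is not made up. Full scale, the value 1, is 40 cm for a shift and 90 degrees for a turn. A row lasts 1/8 s, in which the tool goes at most 62.5 mm and 10.7 degrees, less where a joint would pass 70% of its speed; a pose out of reach is approached as far as the arm can. A call with a number of a shift or a turn outside -1 to 1 is refused whole. A call with a gripper value outside its range is refused whole. The fingers move at their own pace and stop on an object; "grip_force" is the grip in N (left out, the last holds). Time passes only in rows, so rows that do not move let the fingers close. It gives the time, the measured TCP pose, the force, the opening and the grip force at its end, in the units of the state.
- arm.state(): the state, without advancing time (a new reading comes with each control period).
- eyes.grab_frame(name): name is "side" or "top" or "wrist"; returns a dict with "color" (384x512x3 uint8, red, green, blue), "z_map" (384x512 float32, m along the optical axis (not along the pixel's ray), 0 where there is no reading), "mtx" (3x3 intrinsics, pixels), "xyz" and "attitude" of the camera in the world; the wrist camera has in their place "tool_from_camera" (4x4, takes a point from camera to tool coordinates, whose origin is the TCP and whose axes are the flange's). Camera axes: x right, y up, looking along -z (the intrinsics and any distortion apply to the point x, -y, -z); pixel columns grow to the right and rows downward; lengths in m; the calibration is good to about 2 mm. A picture is of the moment at which its call begins: read the wrist's pose just before it.
- arm.hand_in(): hands the job in; it is judged then, once.
The state is a dict: "time_s": time; "joint_pos": joint angles; "dq": joint speeds; "tau": joint torques, N m; "tcp_pos": TCP position; "ee_rot": TCP orientation; "contact_force": force on the tool from outside, world axes, zero at the start; "ft_torque": the same for the moment, N m; "grip_width": finger opening in m; "grip_force": force on a finger pad.
Only numpy, scipy, OpenCV 4.12 (cv2) and the standard library are available. Lean on these libraries where they do the work, as an engineer would, in place of code of your own. Each camera call takes 0.05 s, during which the arm holds its last target. There are 200 camera calls.

## Working session

There is one attempt and no reset: what is moved stays moved. The work goes in short steps, Python scripts to look and compute and a tool call to move; the robot and the scene stay as the last step left them, time stands still between calls to the robot, and variables do not carry over. Pictures are saved under pics/ and viewed, at most 10 in all, crops included, and the job is handed in when it is done.

Besides the shell and the picture viewer there is one more tool, called after "Request:" in YAML: its name, and indented under it one key for each argument. arm_command: Moves the arm, as the interface text tells. Its arguments: {"type":"object","properties":{"increments":{"type":"array","items":{"type":"array","items":{"type":"array","items":{"type":"number"}}}},"grip_force":{"type":"number"}},"required":["increments"]}

```bash
mkdir -p pics; cat > h.py <<'E'
import numpy as np,cv2
from scipy.spatial.transform import Rotation as R
from workcell import arm,eyes
def Rm(a):
    a=np.array(a,float)
    return a if a.shape==(3,3) else (R.from_rotvec(a) if a.size==3 else R.from_quat(a)).as_matrix()
def cloud(f):
    K=f["mtx"];z=f["z_map"];v,u=np.mgrid[:z.shape[0],:z.shape[1]]
    P=np.stack([(u-K[0][2])/K[0][0]*z,-(v-K[1][2])/K[1][1]*z,-z],-1)
    return P@Rm(f["attitude"]).T+np.array(f["xyz"])
def save(f,n): cv2.imwrite("pics/"+n,f["color"][:,:,::-1])
E
python3 - <<'E'
from h import *
s=arm.state();print({k:s[k] for k in("time_s","tcp_pos","ee_rot","grip_width")},arm.tips_ahead)
fs=[eyes.grab_frame(n) for n in("top","side")]
im=np.vstack([f["color"] for f in fs]);cv2.imwrite("pics/a.png",cv2.resize(im,(400,600))[:,:,::-1])
for f,n in zip(fs,("top","side")):
    save(f,n+"0.png");print(f["xyz"],f["attitude"])
    np.savez(n+".npz",**f)
E
```

```text
{'time_s': 0.0, 'tcp_pos': array([0.24564185, 0.60133913, 0.24443749]), 'ee_rot': array([-6.05278833e-01, -3.08251370e+00,  2.46004767e-03]), 'grip_width': 0.08532673381394834} 0.014
[0.51908739 0.06656561 0.94728119] [ 0.04272423 -0.0419253  -1.57194526]
[ 0.21726878 -0.5258614   0.57875366] [ 0.95207713 -0.2306567  -0.47636056]
```

View pics/top0.png

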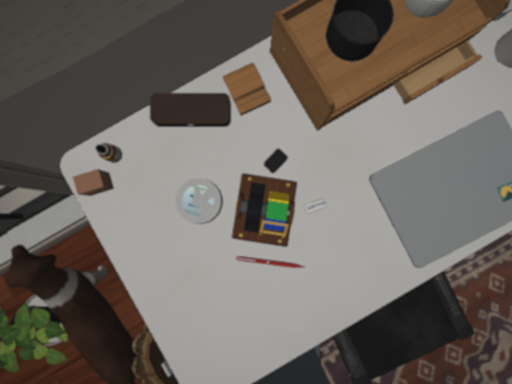

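View pics/side0.png

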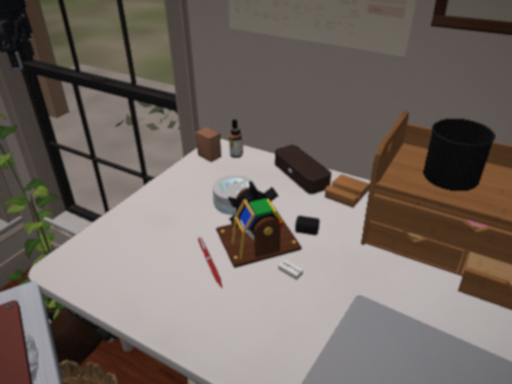

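The top view shows the roller at about (265,210), with its brass frame toward the robot and the black wheel at (255,207). Blue (272,228) is in the frame and green is next, so I need two clicks to yellow and then one to red. Next I'll measure the roller.

```bash
python3 - <<'E'
from h import *
f=dict(np.load("top.npz"));P=cloud(f);C=f["color"].astype(int)
v,u=np.mgrid[:384,:512]
reg=(u>225)&(u<303)&(v>168)&(v<250)
print("desk z",np.median(P[...,2][(u>200)&(u<230)&(v>235)&(v<260)]))
K=f["mtx"];A=Rm(f["attitude"]);o=f["xyz"]
def cast(px,z):
    d=A@np.array([(px[0]-K[0,2])/K[0,0],-(px[1]-K[1,2])/K[1,1],-1.]);return o+d*(z-o[2])/d[2]
m=(reg&(C.sum(2)<330)|(reg&(C.max(2)-C.min(2)>60))).astype(np.uint8)
m=cv2.morphologyEx(m,cv2.MORPH_OPEN,np.ones((3,3)));
c=max(cv2.findContours(m,0,2)[0],key=cv2.contourArea)
b=cv2.boxPoints(cv2.minAreaRect(c));print(b)
w=np.array([cast(p,.010) for p in b]);print(w.round(4),w.mean(0))
e=[np.linalg.norm(w[i]-w[i-1]) for i in range(4)];print(e)
for lo,hi in((.1,.125),(.09,.1)):
  q=reg&(P[...,2]>lo)&(P[...,2]<hi);print(lo,q.sum())
q=reg&(P[...,2]>.108)
for a in np.argwhere(q)[::3]: print(a[::-1],P[a[0],a[1]].round(3),C[a[0],a[1]])
print(P[...,2][reg].max())
I=f["color"][160:255,220:310];cv2.imwrite("pics/c.png",cv2.resize(I,None,fx=6,fy=6,interpolation=2)[:,:,::-1])
E
```

```text
desk z -9.554547978513073e-05
[[231.00003 238.     ]
 [241.20499 172.6883 ]
 [298.3718  181.6206 ]
 [288.16684 246.93231]]
[[ 0.4798  0.1176  0.01  ]
 [ 0.6126  0.0969  0.01  ]
 [ 0.5941 -0.0197  0.01  ]
 [ 0.4616  0.0019  0.01  ]] [0.53699185 0.04917146 0.01      ]
[np.float64(0.1171356980322461), np.float64(0.13439831048354145), np.float64(0.11803092923007033), np.float64(0.1342500065218866)]
0.1 200
0.09 945
[236 171] [0.519 0.067 0.947] [168 166 162]
[276 183] [0.519 0.067 0.947] [77 51 37]
[234 191] [0.519 0.067 0.947] [171 168 164]
[251 198] [0.519 0.067 0.947] [23 23 26]
[247 204] [0.545 0.083 0.114] [47 50 52]
[250 204] [0.545 0.078 0.118] [23 22 25]
[249 205] [0.543 0.079 0.119] [25 24 27]
[252 205] [0.543 0.074 0.116] [25 26 27]
[255 205] [0.543 0.069 0.119] [24 25 27]
[247 206] [0.542 0.083 0.119] [45 47 48]
[250 206] [0.542 0.078 0.121] [27 29 31]
[253 206] [0.542 0.072 0.118] [27 29 30]
[256 206] [0.542 0.067 0.118] [23 25 27]
[259 206] [0.542 0.061 0.116] [23 23 26]
[287 206] [0.519 0.067 0.947] [ 41 123  57]
[248 207] [0.54  0.081 0.118] [28 29 32]
[251 207] [0.54  0.076 0.119] [27 28 29]
[254 207] [0.54  0.07  0.118] [26 28 30]
[257 207] [0.54  0.065 0.117] [26 27 29]
[260 207] [0.54  0.06  0.116] [25 25 27]
[252 208] [0.538 0.074 0.114] [26 26 28]
[255 208] [0.538 0.069 0.117] [28 29 30]
[258 208] [0.538 0.063 0.119] [28 27 31]
[261 208] [0.538 0.058 0.115] [40 42 43]
[259 209] [0.536 0.061 0.116] [24 25 26]
[276 210] [0.519 0.067 0.947] [ 45 135  63]
[270 217] [0.519 0.067 0.947] [ 44 133  67]
[300 224] [0.519 0.067 0.947] [168 166 162]
[264 238] [0.519 0.067 0.947] [75 48 35]
0.9472811941369593
```

View pics/c.png

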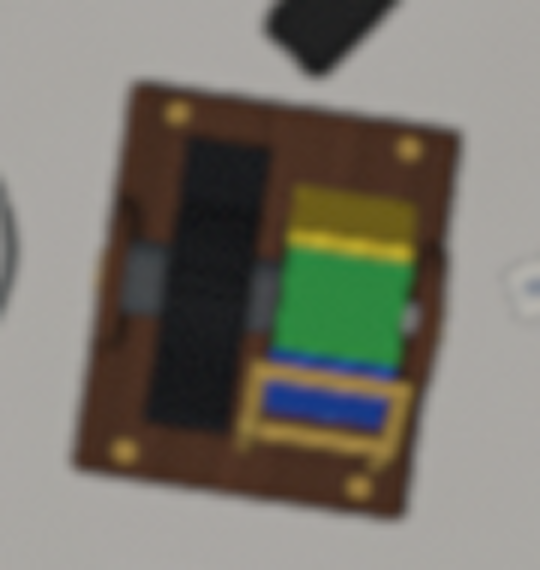

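Origin is about (0.537, 0.049) with yaw −0.158, so hub is about (0.540, 0.069), and the lug-tip depth points agree. The wheel starts on blue. First I shut the fingers, align tool x with roller −x, and move above and behind the lug.

Request:
arm_command:
  increments:
    - [[0, 0, 0, 0, 0, -0.073, -1], [0, 0, 0, 0, 0, -0.073, -1], [-0.064, -0.075, 0, 0, 0, 0, -1], [-0.064, -0.075, 0, 0, 0, 0, -1], [-0.064, -0.075, 0, 0, 0, 0, -1], [-0.064, -0.075, 0, 0, 0, 0, -1], [-0.064, -0.075, 0, 0, 0, 0, -1], [-0.064, -0.075, 0, 0, 0, 0, -1]]
  grip_force: 20

```text
time_s: 1.1
tcp_pos: [0.3695, 0.3984, 0.245]
ee_rot: [-0.249, -3.131, 0.001]
contact_force: [-0.3, 0.7, -0.1]
grip_width: 0.0
grip_force: 0.0
```

Request:
arm_command:
  increments:
    - [[-0.064, -0.075, 0, 0, 0, 0, -1], [-0.064, -0.075, 0, 0, 0, 0, -1], [-0.064, -0.075, 0, 0, 0, 0, -1], [-0.064, -0.075, 0, 0, 0, 0, -1], [-0.064, -0.075, 0, 0, 0, 0, -1], [-0.064, -0.075, 0, 0, 0, 0, -1], [-0.064, -0.075, 0, 0, 0, 0, -1], [-0.064, -0.075, 0, 0, 0, 0, -1]]

```text
time_s: 2.1
tcp_pos: [0.5338, 0.1292, 0.2451]
ee_rot: [-0.248, -3.131, 0.0]
contact_force: [0.2, 0.6, -0.1]
grip_width: -0.0002
grip_force: 0.0
```

Request:
arm_command:
  increments:
    - [[-0.032, -0.037, 0, 0, 0, 0, -1], [-0.032, -0.037, 0, 0, 0, 0, -1], [0, 0, 0, 0, 0, 0, -1], [0, 0, 0, 0, 0, 0, -1]]

```text
time_s: 2.6
tcp_pos: [0.5535, 0.098, 0.2451]
ee_rot: [-0.248, -3.131, -0.0]
contact_force: [-0.6, 1.2, 1.0]
grip_width: -0.0001
grip_force: 0.0
```

```bash
cat >> h.py <<'E'
H=np.array([.5401,.0690]);Y=-.158;X=np.array([np.cos(Y),np.sin(Y)]);YY=np.array([-X[1],X[0]])
def where():
    s=arm.state();p=s["tcp_pos"];d=p[:2]-H;M=Rm(s["ee_rot"])
    print("t",s["time_s"],"roller x,y from hub",(d@X).round(4),(d@YY).round(4),"z",p[2].round(4),"w",s["grip_width"],"F",np.round(s["contact_force"],1))
    print("tool x vs -X deg",np.degrees(np.arctan2(M[1,0],M[0,0])).round(2),"want 170.95","z",M[:,2].round(3),arm.tips_ahead)
E
python3 - <<'E'
from h import *
where();f=eyes.grab_frame("side");save(f,"s1.png");np.savez("s1.npz",**f)
P=cloud(f);d=P[...,:2]-H;a=d@X;b=d@YY
p=arm.state()["tcp_pos"];q=(np.linalg.norm(P[...,:2]-p[:2],axis=-1)<.03)&(P[...,2]>.15)&(P[...,2]<.4)
print(q.sum(),np.sort(P[...,2][q])[:15].round(4),[np.percentile(x[q&(P[...,2]<.25)],[2,98]).round(3) for x in(a,b)])
cv2.imwrite("pics/s1c.png",cv2.resize(f["color"][80:300,150:390],None,fx=2.5,fy=2.5)[:,:,::-1])
E
```

```text
t 2.6 roller x,y from hub 0.0087 0.0308 z 0.2451 w -9.90865252300813e-05 F [-0.6  1.2  1. ]
tool x vs -X deg 170.96 want 170.95 z [-0.001  0.    -1.   ] 0.014
865 [0.2314 0.2316 0.2317 0.2317 0.2319 0.2322 0.2324 0.233  0.2332 0.2336
 0.2337 0.2338 0.2338 0.2339 0.2339] [array([-0.003,  0.019]), array([0.016, 0.034])]
```

View pics/s1c.png

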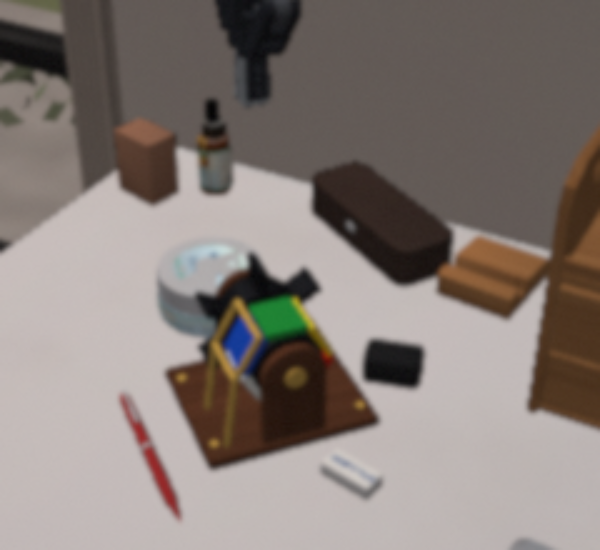

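The side view shows the shut finger clear above the roller, with blue in the frame. Fingertips measure z 0.231, which matches TCP − 14 mm. Next I move behind the lug and descend to TCP z of about 0.121.

Request:
arm_command:
  increments:
    - [[-0.033, -0.039, 0, 0, 0, 0, -1], [-0.033, -0.038, 0, 0, 0, 0, -1], [0, 0, 0, 0, 0, 0, -1], [0, 0, 0.1, 0, 0, 0, -1], [0, 0, 0.1, 0, 0, 0, -1], [0, 0, 0.06, 0, 0, 0, -1], [0, 0, 0.05, 0, 0, 0, -1], [0, 0, 0, 0, 0, 0, -1]]

```text
time_s: 3.65
tcp_pos: [0.5737, 0.064, 0.12]
ee_rot: [-0.246, -3.129, 0.001]
contact_force: [-0.3, 0.4, 0.6]
grip_width: -0.0002
grip_force: 0.0
```

```bash
python3 - <<'E'
from h import *
where()
E
```

```text
t 3.65 roller x,y from hub 0.0339 0.0004 z 0.12 w -0.00015066765494884968 F [-0.3  0.4  0.6]
tool x vs -X deg 171.01 want 170.95 z [-0.003 -0.    -1.   ] 0.014
```

Request:
arm_command:
  increments:
    - [[0.023, 0, -0.002, 0, 0, 0, -1], [0.023, 0, 0, 0, 0, 0, -1], [0.023, 0, 0, 0, 0, 0, -1], [0.023, 0, 0, 0, 0, 0, -1], [0.023, 0, 0, 0, 0, 0, -1], [0.023, 0, 0, 0, 0, 0, -1], [0.023, 0, 0, 0, 0, 0, -1], [0.023, 0, 0, 0, 0, 0, -1]]

```text
time_s: 4.65
tcp_pos: [0.5017, 0.0743, 0.122]
ee_rot: [-0.249, -3.131, 0.0]
contact_force: [0.1, -0.2, -0.1]
grip_width: 0.0004
grip_force: 0.0
```

Request:
arm_command:
  increments:
    - [[0, 0, 0, 0, 0, 0, -1], [0, 0, 0, 0, 0, 0, -1], [0, 0, -0.08, 0, 0, 0, -1], [0, 0, -0.05, 0, 0, 0, -1], [0, 0, 0, 0, 0, 0, -1], [0, 0, 0, 0, 0, 0, -1]]

```text
time_s: 5.4
tcp_pos: [0.5024, 0.074, 0.1734]
ee_rot: [-0.249, -3.131, 0.001]
contact_force: [-0.6, -1.3, -0.5]
grip_width: -0.0002
grip_force: 0.0
```

```bash
python3 - <<'E'
from h import *
where();f=eyes.grab_frame("side")
cv2.imwrite("pics/s2.png",cv2.resize(f["color"][150:270,200:320],None,fx=4,fy=4)[:,:,::-1])
E
```

```text
t 5.4 roller x,y from hub -0.0381 -0.001 z 0.1734 w -0.00021804251006469867 F [-0.6 -1.3 -0.5]
tool x vs -X deg 170.91 want 170.95 z [-0.001 -0.    -1.   ] 0.014
```

View pics/s2.png

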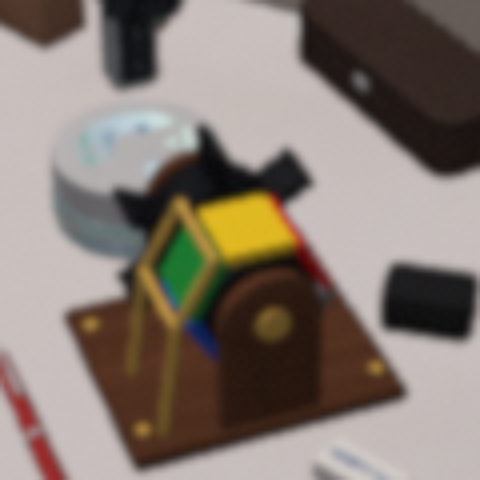

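The frame now shows green, with yellow on top, and the finger is clear. That was one clean click. I'll repeat for yellow.

Request:
arm_command:
  increments:
    - [[-0.09, 0, 0, 0, 0, 0, -1], [-0.09, 0.002, 0, 0, 0, 0, -1], [0, 0, 0, 0, 0, 0, -1], [0, 0, 0.08, 0, 0, 0, -1], [0, 0, 0.049, 0, 0, 0, -1], [0, 0, 0, 0, 0, 0, -1]]

```text
time_s: 6.2
tcp_pos: [0.5717, 0.0635, 0.1206]
ee_rot: [-0.248, -3.128, 0.002]
contact_force: [0.1, 0.0, 1.7]
grip_width: 0.0
grip_force: 0.0
```

Request:
arm_command:
  increments:
    - [[0.023, 0, 0, 0, 0, 0, -1], [0.023, 0, 0, 0, 0, 0, -1], [0.023, 0, 0, 0, 0, 0, -1], [0.023, 0, 0, 0, 0, 0, -1], [0.023, 0, 0, 0, 0, 0, -1], [0.023, 0, 0, 0, 0, 0, -1], [0.023, 0, 0, 0, 0, 0, -1], [0.023, 0, 0, 0, 0, 0, -1]]

```text
time_s: 7.2
tcp_pos: [0.5003, 0.0753, 0.1225]
ee_rot: [-0.249, -3.131, 0.0]
contact_force: [-0.2, -0.7, -0.5]
grip_width: -0.0001
grip_force: 0.0
```

Request:
arm_command:
  increments:
    - [[0, 0, 0, 0, 0, 0, -1], [0, 0, 0, 0, 0, 0, -1], [0, 0, -0.08, 0, 0, 0, -1], [0, 0, -0.05, 0, 0, 0, -1], [0, 0, 0, 0, 0, 0, -1], [0, 0, 0, 0, 0, 0, -1], [0, 0, 0, 0, 0, 0, -1], [0, 0, 0, 0, 0, 0, -1]]

```text
time_s: 8.2
tcp_pos: [0.5008, 0.0751, 0.1739]
ee_rot: [-0.249, -3.131, 0.001]
contact_force: [-0.3, -0.2, 1.4]
grip_width: 0.0001
grip_force: 0.0
```

```bash
python3 - <<'E'
from h import *
where();f=eyes.grab_frame("side")
cv2.imwrite("pics/s3.png",cv2.resize(f["color"][150:270,200:320],None,fx=4,fy=4)[:,:,::-1])
E
```

```text
t 8.2 roller x,y from hub -0.0398 -0.0002 z 0.1739 w 0.00011660824458966871 F [-0.3 -0.2  1.4]
tool x vs -X deg 170.92 want 170.95 z [-0.001 -0.001 -1.   ] 0.014
```

View pics/s3.png

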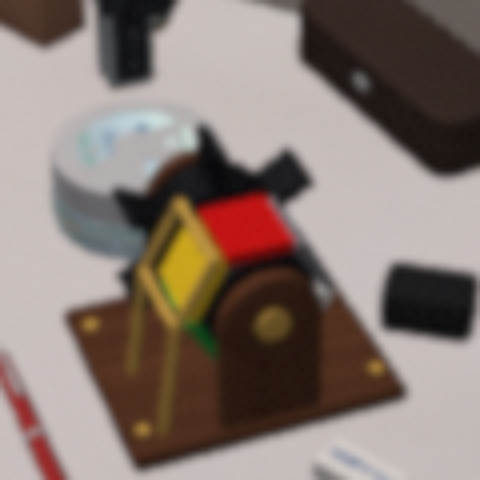

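Yellow is at rest in the frame, red is on top, and the finger is off. One last click.

Request:
arm_command:
  increments:
    - [[-0.092, 0, 0, 0, 0, 0, -1], [-0.092, 0, 0, 0, 0, 0, -1], [0, 0, 0, 0, 0, 0, -1], [0, 0, 0.08, 0, 0, 0, -1], [0, 0, 0.05, 0, 0, 0, -1], [0, 0, 0, 0, 0, 0, -1]]

```text
time_s: 9.0
tcp_pos: [0.5721, 0.0636, 0.121]
ee_rot: [-0.248, -3.128, 0.002]
contact_force: [-0.2, 0.4, 0.3]
grip_width: -0.0001
grip_force: 0.0
```

Request:
arm_command:
  increments:
    - [[0.023, 0, 0, 0, 0, 0, -1], [0.023, 0, 0, 0, 0, 0, -1], [0.023, 0, 0, 0, 0, 0, -1], [0.023, 0, 0, 0, 0, 0, -1], [0.023, 0, 0, 0, 0, 0, -1], [0.023, 0, 0, 0, 0, 0, -1], [0.023, 0, 0, 0, 0, 0, -1], [0.023, 0, 0, 0, 0, 0, -1]]

```text
time_s: 10.0
tcp_pos: [0.5003, 0.0753, 0.1224]
ee_rot: [-0.249, -3.131, 0.0]
contact_force: [-0.2, -0.4, -0.5]
grip_width: -0.0
grip_force: 0.0
```

Request:
arm_command:
  increments:
    - [[0, 0, 0, 0, 0, 0, -1], [0, 0, 0, 0, 0, 0, -1], [0, 0, -0.08, 0, 0, 0, -1], [0, 0, -0.08, 0, 0, 0, -1], [0, 0, -0.04, 0, 0, 0, -1], [0, 0, 0, 0, 0, 0, -1], [0, 0, 0, 0, 0, 0, -1], [0, 0, 0, 0, 0, 0, -1]]

```text
time_s: 11.0
tcp_pos: [0.5005, 0.075, 0.2013]
ee_rot: [-0.249, -3.13, 0.002]
contact_force: [-0.2, -0.3, -0.4]
grip_width: 0.0003
grip_force: 0.0
```

```bash
python3 - <<'E'
from h import *
where();f=eyes.grab_frame("side")
cv2.imwrite("pics/s4.png",cv2.resize(f["color"][150:290,180:320],None,fx=4,fy=4)[:,:,::-1])
E
```

```text
t 11.0 roller x,y from hub -0.04 -0.0003 z 0.2013 w 0.00030656972945212167 F [-0.2 -0.3 -0.4]
tool x vs -X deg 170.92 want 170.95 z [-0.002 -0.001 -1.   ] 0.014
```

View pics/s4.png

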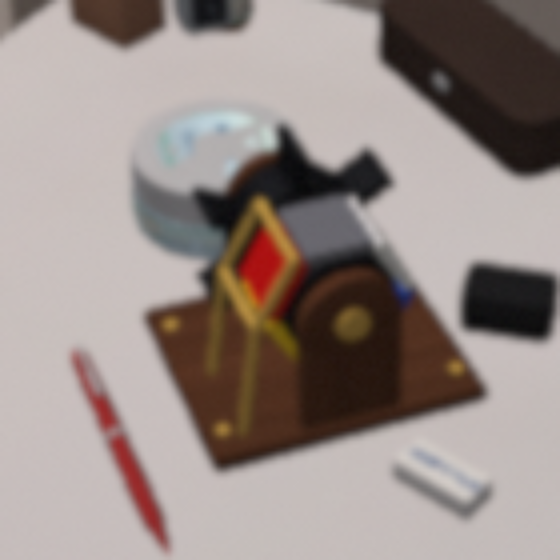

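Red sits squarely in the frame at (262,268) in the crop, the finger is clear, and the eraser, pot, pen and charger look unmoved. I'm handing in.

```bash
python3 -c "
from h import *
print(arm.hand_in())"
```

```text
the job is handed in; nothing more can be done
None
```

The roller is on red: three single clicks took it from blue through green to a rest on yellow and then to red, with the finger off and the eraser, pot, pen and charger looking unmoved, and the job is handed in (no verdict was returned).

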